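# Quarter-turn the fish print block on the carving slope

## Task

The long side of the fish print block on the sloping carving board has been cut; turn the block a quarter turn for the next cut, so that the end at the fish's head now rests fully home and square against the metal stop bar at the foot of the slope. Leave it lying flat on the board with the fish still facing up, let go, and do not disturb the mug, jar, brush and spare block around it.

Things in the scene. Friction and masses are not known exactly. Their poses are not given: they have to be found in the camera images.
- slope: fixed plywood carving board sloping at 30 degrees, with an aluminium stop bar (300 mm long) across its low edge. Origin: on the board's surface at the middle of the bar's uphill face, 34 mm above the table. x up the slope, y along the bar, z square out of the board. Surface: z = 0, x = -35 to 205, y = -160 to 160 mm; the bar fills x = -18 to 0, z = 0 to 12 mm
- block: fish print block to turn: plain wood, 140 mm long (x), 56 wide (y), 42 thick (z), a dark fish in 2 mm relief on top, blunt head to +x, forked tail to -x. Origin: centre of its underside. It starts flat on the sloping board, a long side along the stop bar, head towards the slope's +y. About 0.2 kg
- block_head (a point): middle of the lower edge of the block's head end face (block x = +70 mm, on the underside)
- spare_block: bystander: smaller fish print block, 100 x 70 x 25 mm, lying on the table; origin at the centre of its underside
- mug: bystander: yellow plastic mug, radius 40 mm, 85 mm high, handle at its +y; origin at the centre of its underside
- jar: bystander: closed glass jar, radius 32 mm, 70 mm high; origin at the centre of its underside
- brush: bystander: paint brush, 190 mm long, lying on the table along its x
Things that resemble listed ones, but are neither listed nor needed, are in the scene too. Leave any yellow look-alike of the block alone.

How it is judged:
By the outcome, as a careful person would: the job done as asked, in the order asked, and still so for the second after the job is handed in, with the robot touching nothing.
It also fails if it takes over 32 s, if anything falls off the work surface, if the arm or the gripper's body presses on something with over 40 N, if the wrist force passes 120 N, or if a joint passes its speed limit or range.

## Robot

A 6-joint arm with a two-finger parallel gripper is mounted at the origin on the work surface. World frame = base frame: x ahead of the robot, y to its left, z up, the work surface at z = 0. Lengths are in m, angles in rad, forces in N, time in s.
With the tool pointing down it reaches from about 0.3 to 0.875 m from the base axis. Payload 6.4 kg.
Tool frame: the origin (TCP) lies midway between the tips of the shut fingers; the grasp point (between the pads) lies 19 mm behind it; z points along the fingers, y is the line along which they close (so a half turn about z gives the same grasp; the last joint's range is limited). The gripper opens to 85 mm and grips with 20 to 120 N. Pads are 22 mm wide; open, the fingers measure 114 mm over their backs; the gripper's body (76 mm by 85 mm) begins 54 mm behind the grasp point. The pads swing forward as they close: fully open they stand 13 mm farther back than shut.
Start: joints at [1.054, 0.181, 1.607, -0, 1.354, -0.206], TCP at [0.176, 0.547, 0.231] pointing down, gripper open.
Joint ranges: [-2.99, 2.99], [-0.89, 2.07], [0.3, 2.58], [-1.14, 4.28], [0, 2.63], [-3.12, 3.12]. Speed limits (rad/s): [2.57, 2.57, 3.01, 3.14, 3.14, 3.14].

## Interface

Orientations are given as a unit quaternion [w, x, y, z].
In Python, from bench import ctrl, vision, workorder gives the robot as it stands. The module is installed in compiled form; this text tells all that it offers.
- The arm moves only by the tool servo_tool, never from a script. Its argument "steps" is a list of rows, each an object of numbers: "dx", "dy", "dz": the shift along the world's x, y, z as a fraction of full scale; "wx", "wy", "wz": the turn, a rotation vector about the world's x, y, z as a fraction of full scale. A call has exactly 5 rows; each row is the pose to reach, as a shift and turn from the pose commanded when the call began, turning the shorter way round; what a row does not reach only later rows make up. Full scale, the value 1, is 100 mm for a shift and pi rad for a turn. A row lasts 1/12 s, in which the tool goes at most 41.7 mm and 7.16 degrees, less where a joint would pass 70% of its speed; a pose out of reach is approached as far as the arm can. A call with a number of a shift or a turn outside -1 to 1 is refused whole. A call with a gripper value outside its range is refused whole. "jaw" is the opening, from 0 (shut) to 1 (fully open), set as the call begins (left out, the last holds). The fingers move at their own pace and stop on an object; the grip force is fixed at half the most. Time passes only in rows, so rows that repeat a pose let the fingers close, or fill a call up. It gives the time, the measured TCP pose, the force, the opening and the grip force at its end, in the units of the state.
- ctrl.get_obs(): the state, without advancing time (a new reading comes with each control period).
- vision.camera(name): name is "scene" or "top" or "wrist"; returns a dict with "frame" (420x560x3 uint8, red, green, blue), "vfov" (degrees; the focal length in pixels is half the picture's height over the tangent of half this angle, whatever the lens; pixels are square), "cx", "cy" (the principal point, pixels), "camera_from_world" (4x4, takes a point from world to camera coordinates). Camera axes: x right, y up, looking along -z (the intrinsics and any distortion apply to the point x, -y, -z); pixel columns grow to the right and rows downward; lengths in m; the calibration is good to about 2 mm. A picture is of the moment at which its call begins. There is no depth.
- workorder.hand_in(): hands the job in; it is judged then, once.
The state is a dict: "time_s": time; "q": joint angles; "dq": joint speeds; "joint_efforts": joint torques, N m; "eef_pos": TCP position; "eef_rot": TCP orientation; "wrist_force": force on the tool from outside, world axes, zero at the start; "torque": the same for the moment, N m; "opening": opening from 0.0 (shut) to 1.0 (fully open); "grasp_force": force on a finger pad.
Only numpy, scipy, OpenCV 4.12 (cv2) and the standard library are available. Lean on these libraries where they do the work, as an engineer would, in place of code of your own. Each camera call takes 0.05 s, during which the arm holds its last target. There are 200 camera calls.

## Working session

There is one attempt and no reset: what is moved stays moved. The work goes in short steps, Python scripts to look and compute and a tool call to move; the robot and the scene stay as the last step left them, time stands still between calls to the robot, and variables do not carry over. Pictures are saved under pics/ and viewed, at most 10 in all, crops included, and the job is handed in when it is done.

Besides the shell and the picture viewer there is one more tool, called after ">>>" by a JSON object that holds its "name" and its "arguments". servo_tool: Moves the arm, as the interface text tells. Its arguments: {"type":"object","properties":{"steps":{"type":"array","items":{"type":"object","properties":{"dx":{"type":"number"},"dy":{"type":"number"},"dz":{"type":"number"},"wx":{"type":"number"},"wy":{"type":"number"},"wz":{"type":"number"}}}},"jaw":{"type":"number"}},"required":["steps"]}

```bash
mkdir -p pics; python3 - <<'E'
from bench import ctrl,vision
import cv2,pickle,numpy as np
d={}
for n in("scene","top","wrist"):
    c=vision.camera(n);d[n]=c;print(n,{k:v for k,v in c.items() if k!='frame'})
    cv2.imwrite(f'pics/{n}0.png',c['frame'][:,:,::-1])
pickle.dump(d,open('c0.pkl','wb'))
o=ctrl.get_obs();print(o)
E
```

```text
scene {'vfov': 44.28475631595127, 'cx': 280.6853539915802, 'cy': 213.24799992550368, 'camera_from_world': array([[-0.47821239,  0.87823106, -0.00480785,  0.2218962 ],
       [-0.66954285, -0.36102429,  0.64913314,  0.23346159],
       [ 0.56835313,  0.31364257,  0.76065962, -1.66869062],
       [ 0.        ,  0.        ,  0.        ,  1.        ]])}
top {'vfov': 52.72861261894271, 'cx': 280.62529047531996, 'cy': 210.97888972681562, 'camera_from_world': array([[-5.46243867e-02, -9.98506741e-01, -6.82176174e-04,
         5.91724590e-03],
       [ 9.76647789e-01, -5.35707156e-02,  2.08060746e-01,
        -4.52832041e-01],
       [-2.07786602e-01,  1.06989448e-02,  9.78115668e-01,
        -1.09822362e+00],
       [ 0.00000000e+00,  0.00000000e+00,  0.00000000e+00,
         1.00000000e+00]])}
wrist {'vfov': 71.80702669505004, 'cx': 278.7095863944191, 'cy': 211.94822965165605, 'camera_from_world': array([[ 0.30590031,  0.95206174, -0.00185777, -0.5744783 ],
       [-0.91689051,  0.29407307, -0.26987557,  0.03444107],
       [-0.25639188,  0.0842584 ,  0.96289341, -0.37872178],
       [ 0.        ,  0.        ,  0.        ,  1.        ]])}
{'time_s': 0.15, 'q': array([ 1.05366359e+00,  1.81367202e-01,  1.60774542e+00,  1.70443693e-05,
        1.35375145e+00, -2.06332425e-01]), 'dq': array([ 0.00145562, -0.0027102 , -0.0045476 ,  0.00011302, -0.00032718,
        0.00090856]), 'joint_efforts': array([ 1.66283385e-04, -4.45256531e+01, -3.51696002e+01, -3.73343419e-04,
        5.78273830e-03, -5.27694624e-05]), 'eef_pos': array([0.17564576, 0.54710606, 0.23060878]), 'eef_rot': array([-2.32756547e-04,  1.54777235e-01,  9.87949191e-01, -5.91623287e-04]), 'wrist_force': array([-0.32142968, -0.84384082,  0.09591663]), 'torque': array([-0.03428866,  0.02067529, -0.00877926]), 'grasp_force': 0.0, 'opening': 0.9943670582925236}
```

View pics/top0.png

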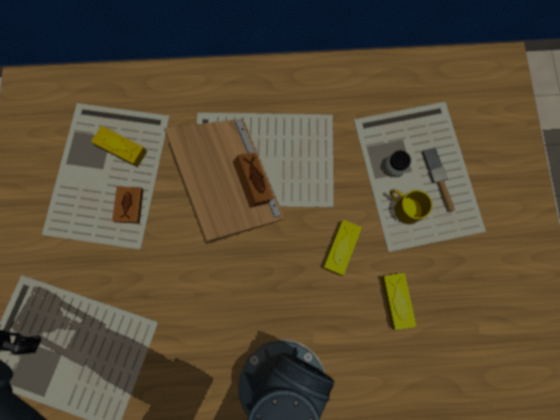

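View pics/scene0.png

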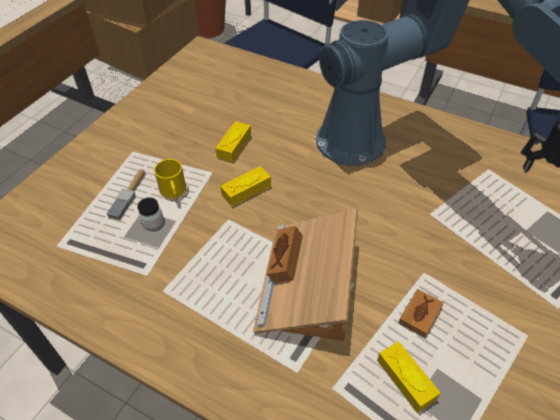

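Top view: block on the board at (256,177), bar from (243,120) to (277,215), spare block at (127,204), and four yellow look-alikes/bystanders. Brown fish blocks: (256,177), which is on the board against the bar and is the one meant, and (127,204), which is the spare on the table. I'll confirm with an enlarged crop.

```bash
python3 - <<'E'
import cv2,numpy as np
a=cv2.imread('pics/top0.png')[105:255,155:305];b=cv2.imread('pics/scene0.png')[200:350,240:370]
a=cv2.resize(a,(600,600),interpolation=cv2.INTER_CUBIC)
cv2.imwrite('pics/cropT.png',a)
b=cv2.resize(b,(520,600),interpolation=cv2.INTER_CUBIC);cv2.imwrite('pics/cropS.png',b)
E
```

```text
(no output)
```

View pics/cropT.png

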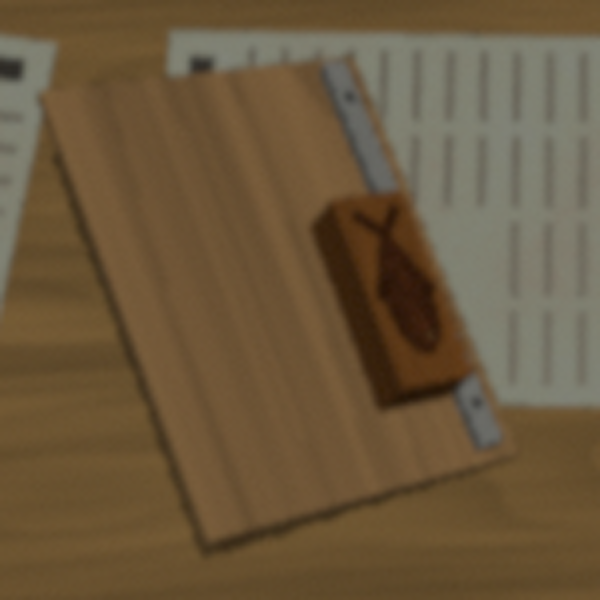

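View pics/cropS.png

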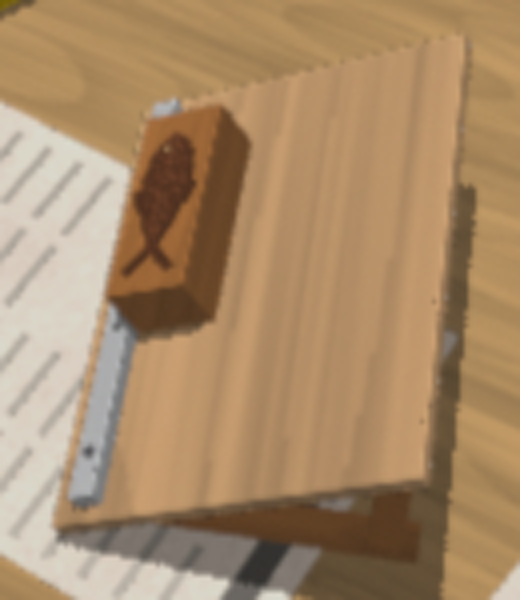

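The crops confirm it: the target lies against the bar, with the blunt head at crop (425,345), slope +y. The forked tail is at (370,215). Next I fit the slope pose from the board corners and measure the block.

```bash
cat > h.py <<'E'
import numpy as np,pickle
from scipy.optimize import least_squares
from scipy.spatial.transform import Rotation as R
def K(c):
    h=c['frame'].shape[0];return h/2/np.tan(np.radians(c['vfov'])/2)
def proj(c,P):
    P=np.atleast_2d(P);T=c['camera_from_world'];p=P@T[:3,:3].T+T[:3,3];f=K(c)
    return np.c_[c['cx']-f*p[:,0]/p[:,2],c['cy']+f*p[:,1]/p[:,2]]
def cast(c,uv,o,n):
    T=c['camera_from_world'];f=K(c);uv=np.atleast_2d(uv)
    d=np.c_[(uv[:,0]-c['cx'])/f,-(uv[:,1]-c['cy'])/f,-np.ones(len(uv))]@T[:3,:3]
    C=-T[:3,:3].T@T[:3,3]
    return C+d*(((o-C)@n)/(d@n))[:,None]
def frame(p):
    return np.array([p[0],p[1],.034]),(R.from_euler('z',p[2])*R.from_euler('y',-np.pi/6)).as_matrix()
E
python3 - <<'E'
from h import *
d=pickle.load(open('c0.pkl','rb'))
tp=lambda a:np.array(a)/4+[154.6,104.6]
sp=lambda a:np.array(a)/4+[239.6,199.6]
M=np.array([[205,-160,0],[205,160,0],[-35,160,0],[-35,-160,0]])/1000
ut=tp([[42,95],[205,550],[515,455],[352,58]]);us=sp([[425,488],[465,38],[58,528]]);Ms=M[[0,1,3]]
def res(p):
    o,A=frame(p);return np.r_[(proj(d['top'],o+M@A.T)-ut).ravel(),(proj(d['scene'],o+Ms@A.T)-us).ravel()]
r=least_squares(res,[.5,.0,1.5]);print(r.x,r.fun.round(1).reshape(-1,2).tolist())
o,A=frame(r.x);np.save('slope.npy',r.x)
print(A.round(3))
def sl(c,uv,z): return ((cast(c,uv,o+A[:,2]*z,A[:,2])-o)@A*1000).round(1).tolist()
print('bar top corners T',sl(d['top'],tp([[322,65],[475,452],[500,443]]),.012),'S',sl(d['scene'],sp([[70,500],[100,505]]),.012))
print('block top T: tail-up,tail-down,head-down,head-up',sl(d['top'],tp([[336,198],[402,193],[470,375],[398,393]]),.042))
print('S: head-down,head-up,tail-up,tail-down',sl(d['scene'],sp([[150,112],[219,104],[180,303],[110,298]]),.042))
E
```

```text
[0.57841148 0.05315812 1.90091203] [[-1.2, -1.0], [0.1, -1.5], [0.7, 0.3], [0.0, -0.4], [0.5, -1.8], [1.4, -1.2], [-1.0, 0.3]]
[[-0.281 -0.946  0.162]
 [ 0.819 -0.324 -0.473]
 [ 0.5    0.     0.866]]
bar top corners T [[0.1, -149.4, 12.0], [4.2, 151.8, 12.0], [-17.4, 150.4, 12.0]] S [[-18.5, -149.5, 12.0], [3.8, -155.6, 12.0]]
block top T: tail-up,tail-down,head-down,head-up [[49.8, -33.9, 42.0], [-1.0, -29.7, 42.0], [4.4, 107.0, 42.0], [61.7, 107.4, 42.0]]
S: head-down,head-up,tail-up,tail-down [[0.3, 116.2, 42.0], [53.7, 108.7, 42.0], [53.8, -44.6, 42.0], [1.5, -30.9, 42.0]]
```

```bash
cat > go.py <<'E'
import sys
from h import *
from bench import ctrl
# args: slope x y z (mm) of TCP, turn about n (deg)
def main(x,y,z,a):
    o,A=frame(np.load('slope.npy'));s=ctrl.get_obs()
    P=o+A@np.array([x,y,z])/1000
    Rt=R.from_rotvec(A[:,2]*np.radians(a))*R.from_matrix(np.c_[-A[:,1],-A[:,0],-A[:,2]])
    q=s['eef_rot'];Rc=R.from_quat([q[1],q[2],q[3],q[0]])
    rv=(Rt*Rc.inv()).as_rotvec()
    print('target',P.round(3),'shift/0.1',((P-s['eef_pos'])*10).round(3),'turn/pi',(rv/np.pi).round(4),np.degrees(np.linalg.norm(rv)).round(1))
    print('now slope',((s['eef_pos']-o)@A*1000).round(1),'q',s['q'].round(2),'F',np.round(s['wrist_force'],1),'t',s['time_s'],'open',round(s['opening'],3),'grip',round(s['grasp_force'],1))
main(*map(float,sys.argv[1:5]))
E
python3 go.py 28 37.5 130 0
```

```text
target [0.556 0.002 0.161] shift/0.1 [ 3.805 -5.447 -0.7  ] turn/pi [-0.0022  0.2177 -0.773 ] 144.6
now slope [ 616.   220.9 -128.6] q [ 1.05  0.18  1.61  0.    1.35 -0.21] F [-0.3 -0.8  0.1] t 0.15 open 0.994 grip 0.0
```

>>> {"name": "servo_tool", "arguments": {"steps": [{"dx":0.12,"dy":-0.17,"dz":0.04,"wy":0.0104,"wz":-0.0366},{"dx":0.24,"dy":-0.34,"dz":0.08,"wy":0.0208,"wz":-0.0732},{"dx":0.36,"dy":-0.51,"dz":0.12,"wy":0.0312,"wz":-0.1098},{"dx":0.48,"dy":-0.68,"dz":0.16,"wy":0.0416,"wz":-0.1464},{"dx":0.6,"dy":-0.85,"dz":0.2,"wy":0.052,"wz":-0.183}], "jaw": 1}}

```text
$.steps[0]: bad value
```

>>> {"name": "servo_tool", "arguments": {"steps": [{"dx":0.12,"dy":-0.17,"dz":0.04,"wy":0.0104,"wz":-0.0366},{"dx":0.24,"dy":-0.34,"dz":0.08,"wy":0.0208,"wz":-0.0732},{"dx":0.36,"dy":-0.51,"dz":0.12,"wy":0.0312,"wz":-0.1098},{"dx":0.48,"dy":-0.68,"dz":0.16,"wy":0.0416,"wz":-0.1464},{"dx":0.6,"dy":-0.85,"dz":0.2,"wy":0.052,"wz":-0.183}]}}

```text
$.steps[0]: bad value
```

```bash
python3 go.py 28 37.5 130 0
```

```text
target [0.556 0.002 0.161] shift/0.1 [ 3.805 -5.447 -0.7  ] turn/pi [-0.0022  0.2177 -0.773 ] 144.6
now slope [ 616.   220.9 -128.6] q [ 1.05  0.18  1.61  0.    1.35 -0.21] F [-0.3 -0.8  0.1] t 0.15 open 0.994 grip 0.0
```

>>> {"name": "servo_tool", "arguments": {"steps": [{"dx":0.12,"dy":-0.17,"dz":0.04,"wx":0,"wy":0.0104,"wz":-0.0366},{"dx":0.24,"dy":-0.34,"dz":0.08,"wx":0,"wy":0.0208,"wz":-0.0732},{"dx":0.36,"dy":-0.51,"dz":0.12,"wx":0,"wy":0.0312,"wz":-0.1098},{"dx":0.48,"dy":-0.68,"dz":0.16,"wx":0,"wy":0.0416,"wz":-0.1464},{"dx":0.6,"dy":-0.85,"dz":0.2,"wx":0,"wy":0.052,"wz":-0.183}], "jaw": 1}}

```text
time_s: 0.57
eef_pos: [0.2361, 0.4617, 0.2513]
eef_rot: [-0.08, 0.43, 0.899, -0.013]
wrist_force: [0.4, 0.0, 0.5]
opening: 1.001
grasp_force: 0.0
```

```bash
python3 go.py 28 37.5 130 0
```

```text
target [0.556 0.002 0.161] shift/0.1 [ 3.201 -4.592 -0.907] turn/pi [-0.0022  0.1663 -0.5881] 110.0
now slope [539.4 191.4 -60.6] q [0.78 0.07 1.7  0.14 1.45 0.08] F [0.4 0.  0.5] t 0.5667 open 1.001 grip 0.0
```

>>> {"name": "servo_tool", "arguments": {"steps": [{"dx":0.12,"dy":-0.17,"dz":0,"wx":0,"wy":0.0104,"wz":-0.0366},{"dx":0.24,"dy":-0.34,"dz":0,"wx":0,"wy":0.0208,"wz":-0.0732},{"dx":0.36,"dy":-0.51,"dz":0,"wx":0,"wy":0.0312,"wz":-0.1098},{"dx":0.48,"dy":-0.68,"dz":0,"wx":0,"wy":0.0416,"wz":-0.1464},{"dx":0.6,"dy":-0.85,"dz":0,"wx":0,"wy":0.052,"wz":-0.183}]}}

```text
time_s: 0.98
eef_pos: [0.2963, 0.3766, 0.2512]
eef_rot: [-0.153, 0.665, 0.731, -0.024]
wrist_force: [-0.0, 1.2, 0.0]
opening: 1.003
grasp_force: 0.0
```

>>> {"name": "servo_tool", "arguments": {"steps": [{"dx":0.12,"dy":-0.17,"dz":0,"wx":0,"wy":0.0104,"wz":-0.0366},{"dx":0.24,"dy":-0.34,"dz":0,"wx":0,"wy":0.0208,"wz":-0.0732},{"dx":0.36,"dy":-0.51,"dz":0,"wx":0,"wy":0.0312,"wz":-0.1098},{"dx":0.48,"dy":-0.68,"dz":0,"wx":0,"wy":0.0416,"wz":-0.1464},{"dx":0.6,"dy":-0.85,"dz":0,"wx":0,"wy":0.052,"wz":-0.183}]}}

```text
time_s: 1.4
eef_pos: [0.3563, 0.2915, 0.2511]
eef_rot: [-0.211, 0.84, 0.498, -0.033]
wrist_force: [-0.3, 0.2, -0.6]
opening: 0.997
grasp_force: 0.0
```

```bash
python3 go.py 28 37.5 130 0
```

```text
target [0.556 0.002 0.161] shift/0.1 [ 1.998 -2.89  -0.905] turn/pi [-0.0018  0.0635 -0.2216] 41.5
now slope [366.2 132.9  39.3] q [ 0.16 -0.03  1.85  0.37  1.55  0.61] F [-0.3  0.2 -0.6] t 1.4 open 0.997 grip 0.0
```

>>> {"name": "servo_tool", "arguments": {"steps": [{"dx":0.12,"dy":-0.19,"dz":0,"wx":0,"wy":0.0104,"wz":-0.0366},{"dx":0.24,"dy":-0.38,"dz":0,"wx":0,"wy":0.0208,"wz":-0.0732},{"dx":0.36,"dy":-0.57,"dz":0,"wx":0,"wy":0.0312,"wz":-0.1098},{"dx":0.48,"dy":-0.76,"dz":0,"wx":0,"wy":0.0416,"wz":-0.1464},{"dx":0.6,"dy":-0.95,"dz":0,"wx":0,"wy":0.052,"wz":-0.183}]}}

```text
time_s: 1.82
eef_pos: [0.4163, 0.1963, 0.2511]
eef_rot: [-0.252, 0.942, 0.221, -0.04]
wrist_force: [0.2, -0.2, 0.6]
opening: 1.0
grasp_force: 0.0
```

>>> {"name": "servo_tool", "arguments": {"steps": [{"dx":0.12,"dy":-0.19,"dz":0,"wx":0,"wy":0.0023,"wz":-0.0077},{"dx":0.24,"dy":-0.38,"dz":0,"wx":0,"wy":0.0046,"wz":-0.0154},{"dx":0.36,"dy":-0.57,"dz":0,"wx":0,"wy":0.007,"wz":-0.0231},{"dx":0.48,"dy":-0.76,"dz":0,"wx":0,"wy":0.0093,"wz":-0.031},{"dx":0.6,"dy":-0.95,"dz":0,"wx":-0.0018,"wy":0.0115,"wz":-0.0386}]}}

```text
time_s: 2.23
eef_pos: [0.4761, 0.1013, 0.2509]
eef_rot: [-0.255, 0.953, 0.161, -0.042]
wrist_force: [0.7, 0.7, -0.3]
opening: 0.998
grasp_force: 0.0
```

```bash
python3 go.py 28 37.5 130 0
```

```text
target [0.556 0.002 0.161] shift/0.1 [ 0.8   -0.989 -0.904] turn/pi [ 0.0003  0.0008 -0.0012] 0.3
now slope [176.6  81.2 148.5] q [-0.32  0.1   1.74  0.41  1.62  0.87] F [ 0.7  0.7 -0.3] t 2.2333 open 0.998 grip 0.0
```

>>> {"name": "servo_tool", "arguments": {"steps": [{"dx":0.16,"dy":-0.2,"dz":-0.1,"wx":0,"wy":0,"wz":0},{"dx":0.32,"dy":-0.4,"dz":-0.22,"wx":0,"wy":0,"wz":0},{"dx":0.48,"dy":-0.6,"dz":-0.4,"wx":0,"wy":0,"wz":0},{"dx":0.64,"dy":-0.8,"dz":-0.65,"wx":0,"wy":0,"wz":0},{"dx":0.8,"dy":-0.98,"dz":-0.9,"wx":0,"wy":0,"wz":0}]}}

```text
time_s: 2.65
eef_pos: [0.5568, 0.003, 0.1604]
eef_rot: [-0.254, 0.953, 0.162, -0.041]
wrist_force: [0.6, -0.3, 0.2]
opening: 1.002
grasp_force: 0.0
```

```bash
python3 go.py 28 37.5 130 0; python3 - <<'E'
from bench import vision
import cv2,pickle
c=vision.camera('wrist');pickle.dump(c,open('w1.pkl','wb'));cv2.imwrite('pics/w1.png',c['frame'][:,:,::-1])
E
```

```text
target [0.556 0.002 0.161] shift/0.1 [-0.007 -0.005  0.001] turn/pi [ 0.0005  0.0014 -0.0016] 0.4
now slope [ 28.2  36.7 129.7] q [-0.43  0.41  1.56  0.37  1.55  0.73] F [ 0.6 -0.3  0.2] t 2.65 open 1.002 grip 0.0
```

View pics/w1.png

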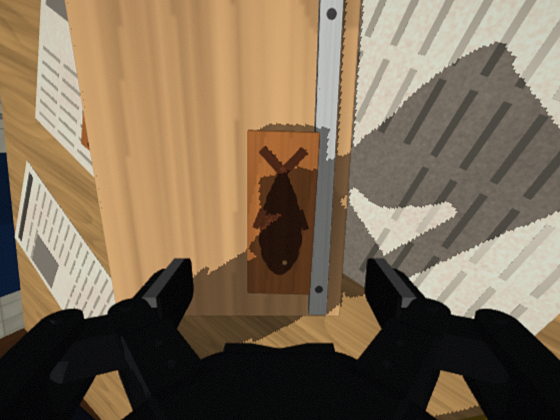

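The wrist view shows the block between the fingers. Its top corners are (248,131), (319,131), (310,294) and (248,292), and the bar's +y end is at (309,315)–(327,315).

```bash
python3 - <<'E'
from h import *
c=pickle.load(open('w1.pkl','rb'));o,A=frame(np.load('slope.npy'))
sl=lambda uv,z:((cast(c,uv,o+A[:,2]*z,A[:,2])-o)@A*1000).round(1).tolist()
print('block',sl([[248,131],[319,131],[310,294],[248,292]],.042))
print('bar up edge',sl([[320,10],[317,120],[309,315]],.012),'end',sl([[327,315]],.012))
print('board up edge',sl([[68,0],[104,235]],0))
E
```

```text
block [[52.2, -31.3, 42.0], [-2.0, -31.6, 42.0], [-0.1, 108.9, 42.0], [55.4, 107.1, 42.0]]
bar up edge [[-3.0, -122.3, 12.0], [-4.0, -40.6, 12.0], [-3.7, 151.8, 12.0]] end [[-22.4, 151.8, 12.0]]
board up edge [[199.1, -132.1, 0.0], [201.8, 69.3, 0.0]]
```

```bash
python3 go.py 26 38 11 0
```

```text
target [0.537 0.057 0.057] shift/0.1 [-0.195  0.563 -0.97 ] turn/pi [ 0.0002 -0.0008 -0.0006] 0.2
now slope [ 22.9  37.8 124.9] q [-0.43  0.42  1.56  0.37  1.54  0.73] F [-2.9 -2.4 -2.2] t 2.7 open 0.996 grip 0.0
```

>>> {"name": "servo_tool", "arguments": {"steps": [{"dx":-0.03,"dy":0.09,"dz":-0.16,"wx":0,"wy":0,"wz":0},{"dx":-0.06,"dy":0.18,"dz":-0.32,"wx":0,"wy":0,"wz":0},{"dx":-0.09,"dy":0.26,"dz":-0.48,"wx":0,"wy":0,"wz":0},{"dx":-0.09,"dy":0.26,"dz":-0.48,"wx":0,"wy":0,"wz":0},{"dx":-0.09,"dy":0.26,"dz":-0.48,"wx":0,"wy":0,"wz":0}]}}

```text
time_s: 3.12
eef_pos: [0.5459, 0.031, 0.1127]
eef_rot: [-0.255, 0.952, 0.162, -0.043]
wrist_force: [-0.1, -0.9, 0.5]
opening: 0.999
grasp_force: 0.0
```

```bash
python3 go.py 26 38 11 0
```

```text
target [0.537 0.057 0.057] shift/0.1 [-0.09   0.259 -0.562] turn/pi [-0.      0.0003 -0.0019] 0.3
now slope [30.3 37.9 73.4] q [-0.39  0.44  1.63  0.39  1.45  0.72] F [-0.1 -0.9  0.5] t 3.1167 open 0.999 grip 0.0
```

>>> {"name": "servo_tool", "arguments": {"steps": [{"dx":-0.025,"dy":0.07,"dz":-0.15,"wx":0,"wy":0,"wz":0},{"dx":-0.05,"dy":0.14,"dz":-0.3,"wx":0,"wy":0,"wz":0},{"dx":-0.07,"dy":0.2,"dz":-0.43,"wx":0,"wy":0,"wz":0},{"dx":-0.09,"dy":0.26,"dz":-0.56,"wx":0,"wy":0,"wz":0},{"dx":-0.09,"dy":0.26,"dz":-0.56,"wx":0,"wy":0,"wz":0}]}}

```text
time_s: 3.53
eef_pos: [0.5368, 0.0571, 0.0565]
eef_rot: [-0.255, 0.952, 0.162, -0.043]
wrist_force: [-0.4, 0.6, -0.1]
opening: 0.997
grasp_force: 0.0
```

```bash
python3 go.py 26 38 11 0; python3 - <<'E'
from bench import vision
import cv2,pickle
c=vision.camera('scene');cv2.imwrite('pics/s2.png',cv2.resize(c['frame'][170:370,180:400,::-1],(660,600)))
E
```

```text
target [0.537 0.057 0.057] shift/0.1 [ 0.002 -0.002  0.001] turn/pi [ 0.0001  0.0004 -0.0019] 0.3
now slope [26.2 38.1 10.8] q [-0.36  0.5   1.68  0.41  1.33  0.71] F [-0.4  0.6 -0.1] t 3.5333 open 0.997 grip 0.0
```

View pics/s2.png

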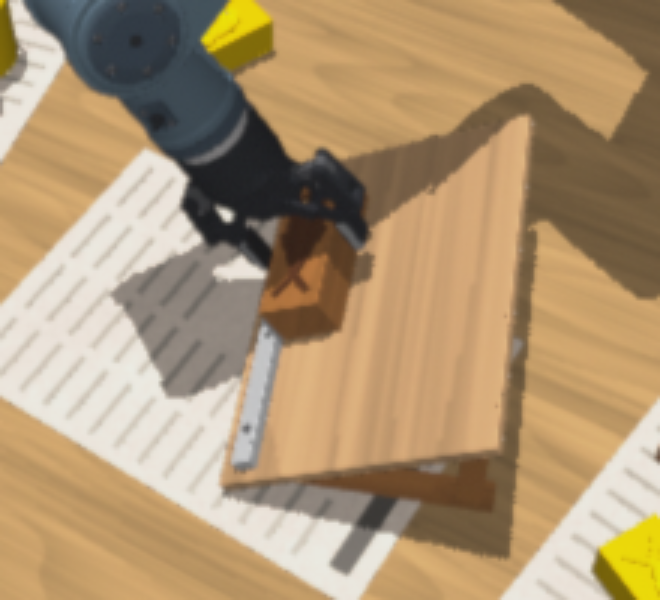

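>>> {"name": "servo_tool", "arguments": {"steps": [{"dx":-0.006,"dy":0.016,"dz":0.01,"wx":0,"wy":0,"wz":0},{"dx":-0.006,"dy":0.016,"dz":0.01,"wx":0,"wy":0,"wz":0},{"dx":-0.006,"dy":0.016,"dz":0.01,"wx":0,"wy":0,"wz":0},{"dx":-0.006,"dy":0.016,"dz":0.01,"wx":0,"wy":0,"wz":0},{"dx":-0.006,"dy":0.016,"dz":0.01,"wx":0,"wy":0,"wz":0}], "jaw": 0}}

```text
time_s: 4.0
eef_pos: [0.5391, 0.0568, 0.06]
eef_rot: [-0.254, 0.953, 0.162, -0.04]
wrist_force: [2.0, -4.4, 5.8]
opening: 0.642
grasp_force: 64.6
```

```bash
python3 go.py 60 38 60 0
```

```text
target [0.535 0.062 0.116] shift/0.1 [-0.038  0.048  0.56 ] turn/pi [ 0.0007  0.0023 -0.0014] 0.5
now slope [27.  36.  14.4] q [-0.36  0.5   1.67  0.41  1.33  0.71] F [ 2.  -4.4  5.8] t 4.0 open 0.642 grip 64.6
```

>>> {"name": "servo_tool", "arguments": {"steps": [{"dx":0.015,"dy":-0.04,"dz":0.08,"wx":0,"wy":0,"wz":0},{"dx":0.03,"dy":-0.08,"dz":0.16,"wx":0,"wy":0,"wz":0},{"dx":0.045,"dy":-0.13,"dz":0.24,"wx":0,"wy":0,"wz":0},{"dx":0.06,"dy":-0.17,"dz":0.32,"wx":0,"wy":0,"wz":0},{"dx":0.075,"dy":-0.21,"dz":0.39,"wx":0,"wy":0,"wz":0}]}}

```text
time_s: 4.42
eef_pos: [0.5451, 0.0364, 0.0984]
eef_rot: [-0.254, 0.953, 0.162, -0.041]
wrist_force: [0.7, -0.5, -1.6]
opening: 0.646
grasp_force: 63.7
```

```bash
python3 go.py 90 38 62 0
```

```text
target [0.527 0.085 0.133] shift/0.1 [-0.178  0.488  0.343] turn/pi [ 0.0004  0.0012 -0.0016] 0.4
now slope [27.9 36.9 58.3] q [-0.38  0.46  1.64  0.39  1.42  0.72] F [ 0.7 -0.5 -1.6] t 4.4167 open 0.646 grip 63.7
```

>>> {"name": "servo_tool", "arguments": {"steps": [{"dx":-0.035,"dy":0.1,"dz":0.07,"wx":0.0054,"wy":-0.0158,"wz":0.0289},{"dx":-0.07,"dy":0.2,"dz":0.14,"wx":0.0108,"wy":-0.0315,"wz":0.0578},{"dx":-0.105,"dy":0.3,"dz":0.21,"wx":0.0162,"wy":-0.0473,"wz":0.0866},{"dx":-0.14,"dy":0.4,"dz":0.27,"wx":0.0216,"wy":-0.063,"wz":0.1155},{"dx":-0.18,"dy":0.49,"dz":0.34,"wx":0.027,"wy":-0.0788,"wz":0.1444}]}}

```text
time_s: 4.83
eef_pos: [0.5266, 0.0863, 0.132]
eef_rot: [-0.257, 0.877, 0.405, 0.027]
wrist_force: [-0.1, 0.7, -2.2]
opening: 0.65
grasp_force: 63.8
```

>>> {"name": "servo_tool", "arguments": {"steps": [{"dx":0,"dy":0,"dz":0,"wx":0.0054,"wy":-0.0158,"wz":0.0289},{"dx":0,"dy":0,"dz":0,"wx":0.0108,"wy":-0.0315,"wz":0.0578},{"dx":0,"dy":0,"dz":0,"wx":0.0162,"wy":-0.0473,"wz":0.0866},{"dx":0,"dy":0,"dz":0,"wx":0.0216,"wy":-0.063,"wz":0.1155},{"dx":0,"dy":0,"dz":0,"wx":0.027,"wy":-0.0788,"wz":0.1444}]}}

```text
time_s: 5.25
eef_pos: [0.5268, 0.0858, 0.1318]
eef_rot: [-0.241, 0.742, 0.618, 0.093]
wrist_force: [-0.1, 0.2, -3.0]
opening: 0.646
grasp_force: 63.8
```

```bash
python3 go.py 85 38 58 90
```

```text
target [0.528 0.083 0.127] shift/0.1 [ 0.012 -0.028 -0.051] turn/pi [ 0.0266 -0.0765  0.1414] 29.3
now slope [90.1 38.2 60.9] q [-0.32  0.36  1.7   0.41  1.43 -0.26] F [-0.1  0.2 -3. ] t 5.25 open 0.646 grip 63.8
```

>>> {"name": "servo_tool", "arguments": {"steps": [{"dx":0,"dy":0,"dz":0,"wx":0.0054,"wy":-0.0158,"wz":0.0289},{"dx":0,"dy":0,"dz":0,"wx":0.0108,"wy":-0.0315,"wz":0.0578},{"dx":0,"dy":0,"dz":0,"wx":0.0162,"wy":-0.0473,"wz":0.0866},{"dx":0,"dy":0,"dz":0,"wx":0.0216,"wy":-0.063,"wz":0.1155},{"dx":0,"dy":0,"dz":0,"wx":0.0266,"wy":-0.077,"wz":0.142}]}}

```text
time_s: 5.67
eef_pos: [0.5268, 0.0858, 0.1318]
eef_rot: [-0.21, 0.561, 0.787, 0.151]
wrist_force: [-0.5, 0.5, -2.4]
opening: 0.643
grasp_force: 63.8
```

>>> {"name": "servo_tool", "arguments": {"steps": [{"dx":-0.005,"dy":0.015,"dz":-0.025,"wx":0,"wy":0,"wz":0},{"dx":-0.01,"dy":0.03,"dz":-0.05,"wx":0,"wy":0,"wz":0},{"dx":-0.02,"dy":0.05,"dz":-0.1,"wx":0,"wy":0,"wz":0},{"dx":-0.03,"dy":0.08,"dz":-0.15,"wx":0,"wy":0,"wz":0},{"dx":-0.03,"dy":0.08,"dz":-0.15,"wx":0,"wy":0,"wz":0}]}}

```text
time_s: 6.08
eef_pos: [0.5225, 0.0949, 0.115]
eef_rot: [-0.212, 0.563, 0.785, 0.15]
wrist_force: [-0.8, -0.1, -1.9]
opening: 0.642
grasp_force: 63.7
```

```bash
python3 go.py 78 38 20 90; python3 - <<'E'
from bench import vision
import cv2,pickle,numpy as np
c=vision.camera('scene');pickle.dump(c,open('s3.pkl','wb'))
t=vision.camera('top');pickle.dump(t,open('t3.pkl','wb'))
a=cv2.resize(c['frame'][190:350,240:370,::-1],(455,560));b=cv2.resize(t['frame'][110:260,155:245+45,::-1],(345,560)) 
cv2.imwrite('pics/s3.png',np.hstack([a,b])[:, :800])
E
```

```text
target [0.524 0.095 0.09 ] shift/0.1 [ 0.013  0.004 -0.246] turn/pi [ 0.     -0.0013  0.001 ] 0.3
now slope [90.4 39.4 41.3] q [-0.3   0.38  1.71  0.42  1.4  -0.78] F [-0.8 -0.1 -1.9] t 6.0833 open 0.642 grip 63.7
```

View pics/s3.png

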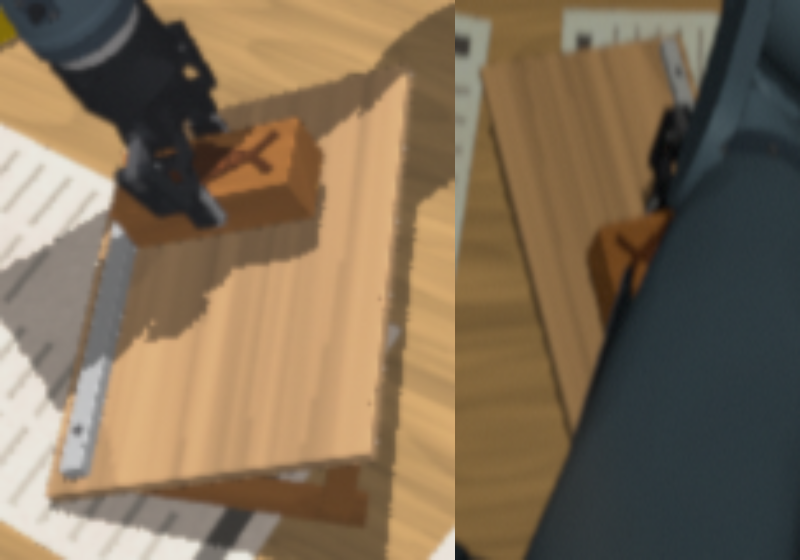

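The left panel shows the turned block held with its head downhill near the bar at (120,210) and its tail uphill at (290,140). The arm hides it in the top view. Now I lower it.

```bash
python3 go.py 81 39 16 90
```

```text
target [0.521 0.099 0.088] shift/0.1 [-0.019  0.049 -0.275] turn/pi [ 0.0001 -0.0008  0.0009] 0.2
now slope [90.2 38.8 42.4] q [-0.3   0.38  1.71  0.42  1.4  -0.78] F [ 0.9 -0.7 -2.4] t 6.1833 open 0.645 grip 63.7
```

>>> {"name": "servo_tool", "arguments": {"steps": [{"dx":-0.004,"dy":0.01,"dz":-0.06,"wx":0,"wy":0,"wz":0},{"dx":-0.008,"dy":0.02,"dz":-0.12,"wx":0,"wy":0,"wz":0},{"dx":-0.012,"dy":0.03,"dz":-0.18,"wx":0,"wy":0,"wz":0},{"dx":-0.016,"dy":0.04,"dz":-0.23,"wx":0,"wy":0,"wz":0},{"dx":-0.02,"dy":0.05,"dz":-0.275,"wx":0,"wy":0,"wz":0}]}}

```text
time_s: 6.6
eef_pos: [0.5214, 0.0992, 0.0879]
eef_rot: [-0.211, 0.563, 0.785, 0.15]
wrist_force: [-0.0, -0.2, -1.8]
opening: 0.644
grasp_force: 63.7
```

```bash
python3 go.py 72 39 15 90
```

```text
target [0.524 0.092 0.083] shift/0.1 [ 0.024 -0.068 -0.049] turn/pi [ 0.0001 -0.0006  0.0009] 0.2
now slope [80.7 39.  15.7] q [-0.3   0.42  1.73  0.43  1.35 -0.79] F [-0.  -0.2 -1.8] t 6.6 open 0.644 grip 63.7
```

>>> {"name": "servo_tool", "arguments": {"steps": [{"dx":0.005,"dy":-0.018,"dz":-0.016,"wx":0,"wy":0,"wz":0},{"dx":0.01,"dy":-0.035,"dz":-0.031,"wx":0,"wy":0,"wz":0},{"dx":0.016,"dy":-0.052,"dz":-0.047,"wx":0,"wy":0,"wz":0},{"dx":0.021,"dy":-0.07,"dz":-0.062,"wx":0,"wy":0,"wz":0},{"dx":0.021,"dy":-0.07,"dz":-0.062,"wx":0,"wy":0,"wz":0}]}}

```text
time_s: 7.02
eef_pos: [0.5241, 0.0915, 0.0825]
eef_rot: [-0.21, 0.563, 0.785, 0.15]
wrist_force: [-0.5, -0.3, -1.8]
opening: 0.647
grasp_force: 63.7
```

```bash
python3 go.py 68 39 12 90
```

```text
target [0.524 0.091 0.078] shift/0.1 [ 0.003 -0.01  -0.041] turn/pi [ 0.0003 -0.0003  0.001 ] 0.2
now slope [70.9 38.9 15. ] q [-0.31  0.43  1.72  0.42  1.34 -0.81] F [-0.5 -0.3 -1.8] t 7.0167 open 0.647 grip 63.7
```

>>> {"name": "servo_tool", "arguments": {"steps": [{"dx":-0.002,"dy":0.005,"dz":-0.009,"wx":0,"wy":0,"wz":0},{"dx":-0.003,"dy":0.01,"dz":-0.018,"wx":0,"wy":0,"wz":0},{"dx":-0.005,"dy":0.014,"dz":-0.026,"wx":0,"wy":0,"wz":0},{"dx":-0.005,"dy":0.014,"dz":-0.026,"wx":0,"wy":0,"wz":0},{"dx":-0.005,"dy":0.014,"dz":-0.026,"wx":0,"wy":0,"wz":0}]}}

```text
time_s: 7.43
eef_pos: [0.5242, 0.092, 0.082]
eef_rot: [-0.21, 0.563, 0.785, 0.15]
wrist_force: [-4.4, -8.8, 11.5]
opening: 0.649
grasp_force: 65.4
```

```bash
python3 go.py 68 39 12 90
```

```text
target [0.524 0.091 0.078] shift/0.1 [ 0.002 -0.015 -0.036] turn/pi [0.0006 0.0001 0.0008] 0.2
now slope [71.1 38.7 14.4] q [-0.31  0.43  1.72  0.42  1.34 -0.81] F [-4.4 -8.8 11.5] t 7.4333 open 0.649 grip 65.4
```

>>> {"name": "servo_tool", "arguments": {"steps": [{"dx":0.003,"dy":-0.008,"dz":0.014,"wx":0,"wy":0,"wz":0},{"dx":0.006,"dy":-0.016,"dz":0.009,"wx":0,"wy":0,"wz":0},{"dx":0.009,"dy":-0.024,"dz":0.004,"wx":0,"wy":0,"wz":0},{"dx":0.012,"dy":-0.032,"dz":-0.001,"wx":0,"wy":0,"wz":0},{"dx":0.012,"dy":-0.032,"dz":-0.001,"wx":0,"wy":0,"wz":0}]}}

```text
time_s: 7.85
eef_pos: [0.5252, 0.0907, 0.0811]
eef_rot: [-0.211, 0.562, 0.785, 0.151]
wrist_force: [-1.2, -0.4, 7.6]
opening: 0.649
grasp_force: 64.5
```

```bash
python3 go.py 66 39 14 90
```

```text
target [0.525 0.088 0.079] shift/0.1 [ 0.    -0.027 -0.02 ] turn/pi [-0.0003  0.0001  0.0008] 0.2
now slope [69.2 38.1 14.4] q [-0.31  0.43  1.72  0.43  1.34 -0.81] F [-1.2 -0.4  7.6] t 7.85 open 0.649 grip 64.5
```

>>> {"name": "servo_tool", "arguments": {"steps": [{"dx":0.003,"dy":-0.008,"dz":-0.005,"wx":0,"wy":0,"wz":0},{"dx":0.006,"dy":-0.016,"dz":-0.01,"wx":0,"wy":0,"wz":0},{"dx":0.009,"dy":-0.025,"dz":-0.015,"wx":0,"wy":0,"wz":0},{"dx":0.011,"dy":-0.033,"dz":-0.02,"wx":0,"wy":0,"wz":0},{"dx":0.011,"dy":-0.033,"dz":-0.02,"wx":0,"wy":0,"wz":0}]}}

```text
time_s: 8.27
eef_pos: [0.5253, 0.0904, 0.0809]
eef_rot: [-0.213, 0.561, 0.785, 0.153]
wrist_force: [-5.4, 9.0, 20.2]
opening: 0.644
grasp_force: 65.0
```

```bash
python3 go.py 66 39 14 90
```

```text
target [0.525 0.088 0.079] shift/0.1 [ 0.    -0.024 -0.018] turn/pi [-0.0023 -0.0007  0.0003] 0.4
now slope [68.9 38.2 14.4] q [-0.31  0.44  1.71  0.43  1.35 -0.81] F [-5.4  9.  20.2] t 8.2667 open 0.644 grip 65.0
```

>>> {"name": "servo_tool", "arguments": {"steps": [{"dx":-0.004,"dy":0.01,"dz":0.01,"wx":0,"wy":0,"wz":0},{"dx":-0.004,"dy":0.01,"dz":0.01,"wx":0,"wy":0,"wz":0},{"dx":-0.004,"dy":0.01,"dz":0.01,"wx":0,"wy":0,"wz":0},{"dx":-0.004,"dy":0.01,"dz":0.01,"wx":0,"wy":0,"wz":0},{"dx":-0.004,"dy":0.01,"dz":0.01,"wx":0,"wy":0,"wz":0}], "jaw": 1}}

```text
time_s: 8.68
eef_pos: [0.5252, 0.0878, 0.0786]
eef_rot: [-0.211, 0.563, 0.785, 0.15]
wrist_force: [-1.4, 0.1, -0.3]
opening: 0.998
grasp_force: 0.0
```

>>> {"name": "servo_tool", "arguments": {"steps": [{"dx":0.03,"dy":-0.09,"dz":0.17,"wx":0,"wy":0,"wz":0},{"dx":0.06,"dy":-0.18,"dz":0.34,"wx":0,"wy":0,"wz":0},{"dx":0.1,"dy":-0.28,"dz":0.52,"wx":0,"wy":0,"wz":0},{"dx":0.14,"dy":-0.4,"dz":0.74,"wx":0,"wy":0,"wz":0},{"dx":0.18,"dy":-0.52,"dz":0.96,"wx":0,"wy":0,"wz":0}]}}

```text
time_s: 9.1
eef_pos: [0.543, 0.0355, 0.1753]
eef_rot: [-0.211, 0.563, 0.785, 0.15]
wrist_force: [0.9, 0.6, 0.2]
opening: 0.997
grasp_force: 0.0
```

```bash
python3 go.py 165 38 90 90;  python3 - <<'E'
from bench import vision
import cv2,pickle
c=vision.camera('wrist');pickle.dump(c,open('w4.pkl','wb'));cv2.imwrite('pics/w4.png',c['frame'][:,:,::-1])
s=vision.camera('scene');pickle.dump(s,open('s4.pkl','wb'))
E
```

```text
target [0.511 0.133 0.194] shift/0.1 [-0.322  0.979  0.191] turn/pi [ 0.0001 -0.0008  0.0009] 0.2
now slope [ 66.2  39.2 125. ] q [-0.39  0.35  1.61  0.39  1.55 -0.79] F [0.9 0.6 0.2] t 9.1 open 0.997 grip 0.0
```

View pics/w4.png

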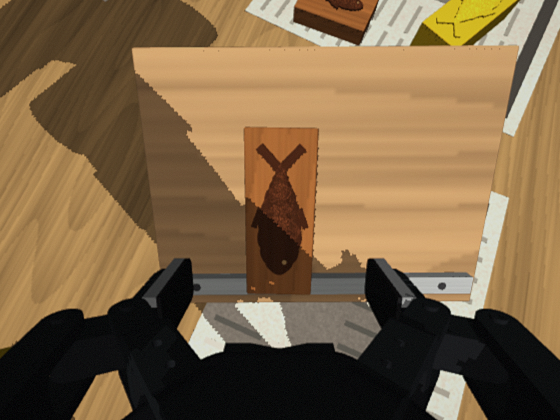

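The block lies fish-up with its head edge, (247,294)–(312,294), at the bar and parallel to the bar edge, (192,274)–(470,272). I'll check squareness numerically.

```bash
python3 - <<'E'
from h import *
import cv2
c=pickle.load(open('w4.pkl','rb'));o,A=frame(np.load('slope.npy'))
sl=lambda uv,z:((cast(c,uv,o+A[:,2]*z,A[:,2])-o)@A*1000)
g=cv2.cvtColor(c['frame'],cv2.COLOR_RGB2GRAY).astype(float);g=cv2.GaussianBlur(g,(5,5),1);gx=cv2.Sobel(g,-1,1,0)
gy=cv2.Sobel(g,-1,0,1)
def vedge(rows,u0,u1,w=4):
    u=[]
    for i,r in enumerate(rows):
        uc=u0+(u1-u0)*i/(len(rows)-1);a=int(uc)-w;u.append(a+np.argmax(abs(gx[r,a:a+2*w+1])))
    return np.c_[u,rows]
def hedge(cols,v0,v1,w=5):
    v=[]
    for i,k in enumerate(cols):
        a=int(v0+(v1-v0)*i/(len(cols)-1))-w;v.append(a+np.argmax(abs(gy[a:a+2*w+1,k])))
    return np.c_[cols,v]
def fit(P,ax):
    b=1-ax;k=np.polyfit(P[:,ax],P[:,b],1);r=P[:,b]-np.polyval(k,P[:,ax]);m=abs(r)<2
    k=np.polyfit(P[m,ax],P[m,b],1);return np.degrees(np.arctan(k[0])).round(2),P[m,b].mean().round(1),m.sum()
R_=np.arange(140,255,5)
print('left long',fit(sl(vedge(R_,244,246),.042),0));print('right long',fit(sl(vedge(R_,318,314),.042),0))
print('tail',fit(sl(hedge(np.arange(250,315,4),128,128),.042),1))
print('head top edge',fit(sl(hedge(np.arange(250,310,4),294,294),.042),1))
print('board top',fit(sl(hedge(np.arange(145,510,10),47,46),0),1))
print('bar upper edge',fit(sl(np.r_[hedge(np.arange(200,240,4),274,274),hedge(np.arange(325,365,4),273,273)],.0),1))
E
```

```text
left long (np.float64(-1.24), np.float64(66.6), np.int64(23))
right long (np.float64(-1.0), np.float64(9.8), np.int64(23))
tail (np.float64(1.25), np.float64(137.8), np.int64(17))
head top edge (np.float64(-2.73), np.float64(-3.7), np.int64(10))
board top (np.float64(-0.2), np.float64(202.1), np.int64(35))
bar upper edge (np.float64(0.2), np.float64(-9.8), np.int64(10))
```

The block is yawed about -1.1° relative to the bar, leaving roughly a 1 mm gap at its +y corner. I'll nudge the tail end with shut fingers, offset to +y, to seat it square.

>>> {"name": "servo_tool", "arguments": {"steps": [{"dx":-0.07,"dy":0.2,"dz":0.08,"wx":0,"wy":0,"wz":0},{"dx":-0.14,"dy":0.4,"dz":0.16,"wx":0,"wy":0,"wz":0},{"dx":-0.21,"dy":0.6,"dz":0.21,"wx":0,"wy":0,"wz":0},{"dx":-0.28,"dy":0.8,"dz":0.21,"wx":0,"wy":0,"wz":0},{"dx":-0.35,"dy":0.98,"dz":0.2,"wx":0,"wy":0,"wz":0}], "jaw": 0}}

```text
time_s: 9.62
eef_pos: [0.5076, 0.1352, 0.1944]
eef_rot: [-0.211, 0.563, 0.785, 0.15]
wrist_force: [0.3, 0.7, 0.1]
opening: 0.3
grasp_force: 0.0
```

```bash
python3 go.py 167 48 12 90
```

```text
target [0.488 0.169 0.128] shift/0.1 [-0.195  0.336 -0.665] turn/pi [ 0.0001 -0.0005  0.0009] 0.2
now slope [167.3  40.4  88.7] q [-0.24  0.23  1.72  0.44  1.5  -0.67] F [0.3 0.7 0.1] t 9.6167 open 0.3 grip 0.0
```

>>> {"name": "servo_tool", "arguments": {"steps": [{"dx":0,"dy":0,"dz":0,"wx":0,"wy":0,"wz":0},{"dx":-0.05,"dy":0.08,"dz":-0.17,"wx":0,"wy":0,"wz":0},{"dx":-0.1,"dy":0.17,"dz":-0.34,"wx":0,"wy":0,"wz":0},{"dx":-0.15,"dy":0.26,"dz":-0.51,"wx":0,"wy":0,"wz":0},{"dx":-0.195,"dy":0.336,"dz":-0.665,"wx":0,"wy":0,"wz":0}]}}

```text
time_s: 10.03
eef_pos: [0.488, 0.1677, 0.1267]
eef_rot: [-0.211, 0.563, 0.785, 0.15]
wrist_force: [0.6, 0.6, -0.9]
opening: -0.001
grasp_force: 0.0
```

>>> {"name": "servo_tool", "arguments": {"steps": [{"dx":0.006,"dy":-0.018,"dz":-0.011,"wx":0,"wy":0,"wz":0},{"dx":0.012,"dy":-0.036,"dz":-0.022,"wx":0,"wy":0,"wz":0},{"dx":0.018,"dy":-0.054,"dz":-0.033,"wx":0,"wy":0,"wz":0},{"dx":0.024,"dy":-0.07,"dz":-0.043,"wx":0,"wy":0,"wz":0},{"dx":0.03,"dy":-0.086,"dz":-0.053,"wx":0,"wy":0,"wz":0}]}}

```text
time_s: 10.45
eef_pos: [0.4929, 0.1581, 0.1238]
eef_rot: [-0.21, 0.563, 0.785, 0.151]
wrist_force: [-0.5, 0.3, 0.1]
opening: -0.003
grasp_force: 0.0
```

```bash
python3 go.py 145 48 12 90
```

```text
target [0.494 0.151 0.117] shift/0.1 [ 0.013 -0.074 -0.069] turn/pi [0.0003 0.0002 0.0011] 0.2
now slope [154.9  46.9  14.3] q [-0.2   0.3   1.8   0.46  1.35 -0.7 ] F [-0.5  0.3  0.1] t 10.45 open -0.003 grip 0.0
```

>>> {"name": "servo_tool", "arguments": {"steps": [{"dx":0.006,"dy":-0.018,"dz":-0.011,"wx":0,"wy":0,"wz":0},{"dx":0.012,"dy":-0.036,"dz":-0.022,"wx":0,"wy":0,"wz":0},{"dx":0.017,"dy":-0.049,"dz":-0.03,"wx":0,"wy":0,"wz":0},{"dx":0.02,"dy":-0.057,"dz":-0.035,"wx":0,"wy":0,"wz":0},{"dx":0.022,"dy":-0.065,"dz":-0.04,"wx":0,"wy":0,"wz":0}]}}

```text
time_s: 10.87
eef_pos: [0.4939, 0.153, 0.1197]
eef_rot: [-0.211, 0.563, 0.785, 0.151]
wrist_force: [-1.8, 5.6, 7.8]
opening: -0.001
grasp_force: 3.8
```

```bash
python3 go.py 145 48 12 90
```

```text
target [0.494 0.151 0.117] shift/0.1 [ 0.004 -0.023 -0.028] turn/pi [-0.0004 -0.0005  0.0008] 0.2
now slope [148.3  47.6  13.3] q [-0.21  0.31  1.8   0.45  1.35 -0.71] F [-1.8  5.6  7.8] t 10.8667 open -0.001 grip 3.8
```

>>> {"name": "servo_tool", "arguments": {"steps": [{"dx":0.002,"dy":-0.007,"dz":-0.004,"wx":0,"wy":0,"wz":0},{"dx":0.004,"dy":-0.014,"dz":-0.008,"wx":0,"wy":0,"wz":0},{"dx":0.007,"dy":-0.02,"dz":-0.013,"wx":0,"wy":0,"wz":0},{"dx":0.007,"dy":-0.02,"dz":-0.013,"wx":0,"wy":0,"wz":0},{"dx":0.007,"dy":-0.02,"dz":-0.013,"wx":0,"wy":0,"wz":0}]}}

```text
time_s: 11.28
eef_pos: [0.4938, 0.1529, 0.1196]
eef_rot: [-0.213, 0.562, 0.785, 0.152]
wrist_force: [-5.4, 8.8, 12.9]
opening: 0.005
grasp_force: 7.2
```

```bash
python3 go.py 165 48 16 90
```

```text
target [0.489 0.165 0.13 ] shift/0.1 [-0.045  0.123  0.107] turn/pi [-0.0015 -0.0009  0.0003] 0.3
now slope [148.3  47.8  13.3] q [-0.22  0.31  1.79  0.46  1.36 -0.72] F [-5.4  8.8 12.9] t 11.2833 open 0.005 grip 7.2
```

Seated: the force rose with no further motion. Next I back off uphill, lift, and return to the earlier viewing pose.

>>> {"name": "servo_tool", "arguments": {"steps": [{"dx":-0.02,"dy":0.05,"dz":0.04,"wx":0,"wy":0,"wz":0},{"dx":-0.045,"dy":0.123,"dz":0.107,"wx":0,"wy":0,"wz":0},{"dx":-0.03,"dy":0.06,"dz":0.35,"wx":0,"wy":0,"wz":0},{"dx":0.02,"dy":-0.06,"dz":0.65,"wx":0,"wy":0,"wz":0},{"dx":0.1,"dy":-0.26,"dz":0.9,"wx":0,"wy":0,"wz":0}]}}

```text
time_s: 11.7
eef_pos: [0.5037, 0.1258, 0.2093]
eef_rot: [-0.211, 0.562, 0.786, 0.15]
wrist_force: [0.6, -0.2, -0.1]
opening: 0.001
grasp_force: 0.0
```

>>> {"name": "servo_tool", "arguments": {"steps": [{"dx":0.08,"dy":-0.22,"dz":0,"wx":0,"wy":0,"wz":0},{"dx":0.16,"dy":-0.44,"dz":-0.02,"wx":0,"wy":0,"wz":0},{"dx":0.24,"dy":-0.66,"dz":-0.08,"wx":0,"wy":0,"wz":0},{"dx":0.32,"dy":-0.84,"dz":-0.16,"wx":0,"wy":0,"wz":0},{"dx":0.32,"dy":-0.84,"dz":-0.16,"wx":0,"wy":0,"wz":0}], "jaw": 1}}

```text
time_s: 12.12
eef_pos: [0.5375, 0.0376, 0.1907]
eef_rot: [-0.21, 0.564, 0.784, 0.15]
wrist_force: [-0.7, 0.8, -0.8]
opening: 0.707
grasp_force: 0.0
```

```bash
python3 go.py 66 39 125 90;  python3 - <<'E'
from bench import vision
import cv2,pickle
c=vision.camera('wrist');pickle.dump(c,open('w5.pkl','wb'));cv2.imwrite('pics/w5.png',c['frame'][:,:,::-1])
E
```

```text
target [0.543 0.035 0.175] shift/0.1 [ 0.057 -0.021 -0.154] turn/pi [ 0.0007 -0.0005  0.0019] 0.4
now slope [ 77.   43.8 136.4] q [-0.39  0.32  1.62  0.39  1.57 -0.78] F [-0.7  0.8 -0.8] t 12.1167 open 0.707 grip 0.0
```

View pics/w5.png

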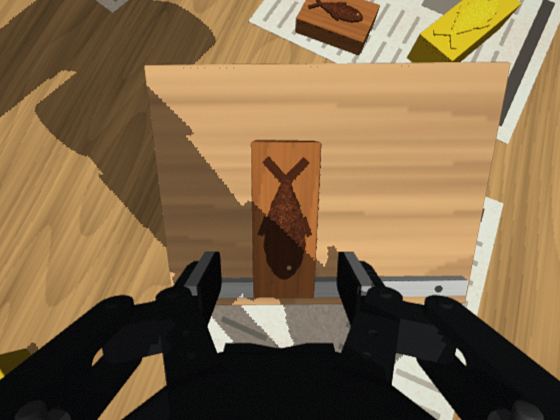

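The block is still home: long edges about (252,142)–(254,295) and (321,142)–(314,296), tail edge level at row 142. I'll measure again.

```bash
python3 - <<'E'
from h import *
import cv2
c=pickle.load(open('w5.pkl','rb'));o,A=frame(np.load('slope.npy'))
sl=lambda uv,z:((cast(c,uv,o+A[:,2]*z,A[:,2])-o)@A*1000)
g=cv2.GaussianBlur(cv2.cvtColor(c['frame'],cv2.COLOR_RGB2GRAY).astype(float),(5,5),1);gx=abs(cv2.Sobel(g,-1,1,0));gy=abs(cv2.Sobel(g,-1,0,1))
def edge(G,ts,a0,a1,w=4):
    out=[]
    for i,t in enumerate(ts):
        a=int(round(a0+(a1-a0)*i/(len(ts)-1)))-w;L=G[t,a:a+2*w+1];out.append(a+(L**2@np.arange(len(L)))/(L**2).sum())
    return np.c_[out,ts]
def fit(P,ax):
    x,y=P[:,ax],P[:,1-ax];k=np.polyfit(x,y,1);m=abs(y-np.polyval(k,x))<1.5;k=np.polyfit(x[m],y[m],1);return round(np.degrees(np.arctan(k[0])),2),y[m].mean().round(1),m.sum()
R_=np.arange(148,260,4)
print('left',fit(sl(edge(gx,R_,252,253.5),.042),0),'right',fit(sl(edge(gx,R_,321,316),.042),0))
print('tail',fit(sl(edge(gy.T,np.arange(258,316,3),142,142)[:,[1,0]] if 0 else np.c_[np.arange(258,316,3),edge(gy.T,np.arange(258,316,3),142,142)[:,0]],.042),1))
T=np.arange(150,505,8);print('board top',fit(sl(np.c_[T,edge(gy.T,T,66,63)[:,0]],0),1))
T=np.r_[np.arange(345,465,5)];print('bar low/up',[fit(sl(np.c_[T,edge(gy.T,T,v,v-1,3)[:,0]],.012),1) for v in (278,296)])
E
```

```text
left (np.float64(-0.91), np.float64(66.7), np.int64(27)) right (np.float64(-1.0), np.float64(10.2), np.int64(28))
tail (np.float64(1.15), np.float64(138.6), np.int64(20))
board top (np.float64(-0.24), np.float64(202.0), np.int64(45))
bar low/up [(np.float64(0.44), np.float64(-0.1), np.int64(19)), (np.float64(0.93), np.float64(-20.4), np.int64(20))]
```

```bash
cat > sq.py <<'E'
from h import *
import cv2,sys
c=pickle.load(open('w5.pkl','rb'));f=K(c);_,A=frame(np.load('slope.npy'))
g=cv2.GaussianBlur(cv2.cvtColor(c['frame'],cv2.COLOR_RGB2GRAY).astype(float),(5,5),1);gx=abs(cv2.Sobel(g,-1,1,0));gy=abs(cv2.Sobel(g,-1,0,1))
def line(p,q,span=(.04,.96),w=4):
    p,q=map(np.array,(p,q));vert=abs(q-p)[1]>abs(q-p)[0];G=gx if vert else gy.T;pts=[]
    for s in np.linspace(*span,40):
        u=p+(q-p)*s;t=int(round(u[1] if vert else u[0]));s2=(t-(p[1] if vert else p[0]))/((q-p)[1] if vert else (q-p)[0]);u=p+(q-p)*s2
        e=u[0] if vert else u[1];a=int(round(e))-w;L=G[t,a:a+2*w+1]**2;v=a+L@np.arange(2*w+1)/L.sum();pts.append((v,t) if vert else (t,v))
    P=np.array(pts,np.float32);vx,vy,x,y=cv2.fitLine(P,cv2.DIST_HUBER,0,.01,.01).ravel()
    r=abs((P[:,0]-x)*vy-(P[:,1]-y)*vx);m=r<1.2;vx,vy,x,y=cv2.fitLine(P[m],cv2.DIST_L2,0,.01,.01).ravel()
    ray=lambda u,v:np.array([(u-c['cx'])/f,-(v-c['cy'])/f,-1])
    N=np.cross(ray(x,y),ray(x+50*vx,y+50*vy));return N/np.linalg.norm(N),r[m].mean().round(2),m.sum()
L={'L':line((146,66),(170,278)),'Rt':line((509,63),(472,272)),'T':line((146,66),(509,63)),'barU':line((345,277.5),(467,276.5)),'barD':line((345,296),(466,295)),
'bl':line((252,142),(253.5,258)),'br':line((321,142),(316,255)),'tail':line((254,142),(319,142))}
u=lambda v:v/np.linalg.norm(v)
dx=u(np.cross(L['L'][0],L['Rt'][0]));n0=c['camera_from_world'][:3,:3]@A[:,2]
dy=u(np.cross(L['T'][0],L['barU'][0]));dx*=np.sign(dx@(c['camera_from_world'][:3,:3]@A[:,0]));dy*=np.sign(dy@(c['camera_from_world'][:3,:3]@A[:,1]))
print('dx.dy deg',np.degrees(np.arccos(dx@dy)),{k:v[1:] for k,v in L.items()})
for nm,n in(('vp',u(np.cross(dx,dy))),('cal',n0)):
    X=u(dx-(dx@n)*n) ; Y=np.cross(n,X)
    for k in L:
        d=u(np.cross(L[k][0],n));a=np.degrees(np.arctan2(d@Y,d@X));print(nm,k,round((a+45)%90-45,2),end=' ')
    print('n diff',np.degrees(np.arccos(min(1,n@n0))).round(2))
E
python3 sq.py
```

```text
dx.dy deg 89.84088081840014 {'L': (np.float32(0.27), np.int64(37)), 'Rt': (np.float32(0.44), np.int64(34)), 'T': (np.float32(0.42), np.int64(37)), 'barU': (np.float32(0.25), np.int64(30)), 'barD': (np.float32(0.52), np.int64(22)), 'bl': (np.float32(0.2), np.int64(38)), 'br': (np.float32(0.16), np.int64(40)), 'tail': (np.float32(0.07), np.int64(40))}
vp L 0.0 vp Rt 0.0 vp T -0.16 vp barU -0.16 vp barD -0.8 vp bl -0.95 vp br -1.08 vp tail -1.22 n diff 1.53
cal L -0.16 cal Rt 0.27 cal T 0.15 cal barU -0.96 cal barD -1.7 cal bl -0.98 cal br -1.03 cal tail -1.26 n diff 0.0
```

The block is square to the bar. Its +1° reading matches what it showed when it first lay along the bar (about +1°) and the bar edge itself (+0.4 to +0.9°), so that offset is in my fitted slope frame. The 15 N tail push didn't turn it either, so the head end is bearing fully. The gripper is clear, so I'm handing in.

```bash
python3 -c "
from bench import workorder;print(workorder.hand_in())"
```

```text
the job is handed in; nothing more can be done
None
```

I turned the block a quarter turn and handed the job in at about 12 s: it lies flat and fish up, with its head end pressed home and square against the stop bar to within what the camera can resolve (about 1°). The gripper is open and clear, and nothing else was touched.

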